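Free the angle gauge's pointer and rock it onto the red mark

TASK

The angle gauge leans on the steel stud of its wooden block with its pointer arrested. Push the gauge's blue arrest lever down so that the pointer swings free, then push down on the yellow thumb pad to rock the gauge on the stud until the pointer comes to rest with its tip inside the width of the red mark, and finish while still holding the gauge there. The gauge stays seated on its stud, the robot must not touch the pointer, and the beaker, the red marker and the tape roll stay where they are.

Things in the scene. Friction and masses are not known exactly. Their poses are not given: they have to be found in the camera images.
- stud_block: Fixed light wood block, 90 (x) x 260 (y) x 14 mm, origin at the centre of its underside on the bench; its yaw varies. A steel stud (round bar, radius 8 mm) lies along its x axis, axis 34.5 mm above the bench, between two dark round collars 46 mm apart.
- gauge: Loose angle gauge, 0.6 to 0.95 kg, a seesaw on the stud. Origin: middle of the underside of its aluminium bar (36 x 240 x 12 mm). Its y runs along the bar, z up the white dial (108 mm wide, top at z 124), dial faces its -x (robot). The dark weight at the -y end (robot's right) holds that end down on the block: it leans 0.23 rad at the start; rocked fully over, 0.23 the other way.
- thumb_pad (a point): Centre of the top of the yellow thumb pad (28 mm across; gauge y +105, z 30 mm): press here from above; about 1 to 5 N rocks it; released, it rises again. It turns about the stud's top (moving 10 mm outwards by the time the bar is level): 1 mm down turns the gauge about 0.01 rad and moves the pointer's tip about 0.6 mm towards the gauge's -y (robot's right).
- lever_paddle (a point): Centre of the upper face of the blue lever's paddle (24 x 20 mm, 6 mm thick), at the -y side of the dial. At the start it stands about 132 mm to the -y side of the stud and about 135 mm above the bench; pressed fully down it is about 43 mm lower.
- lever (a joint): Arrest lever, rad: 0 = up, its steel peg holds the pointer; 0.7 = fully down. The pointer comes free at about 0.45. Stays where it is left; about 1 N on the paddle moves it. Pivot along the gauge's x at gauge y -50, z 84 mm, the paddle 66 mm from it.
- pointer (a joint): Pendulum pointer, rad, pivot at gauge y 0, z 42 mm: 0 = straight up the dial, positive = towards the gauge's +y (robot's left). Arrested at about -0.5; once free it swings about a second and then stands plumb, so it reads the gauge's lean: +0.23 at the start, 0 with the bar level, less as the pad is pressed further.
- pointer_tip (a point): Tip of the thin black pointer, 60 mm above its pivot, 5 mm in front of the gauge's middle plane.
- mark (a joint): Where the red mark stands on the dial, rad, in the same sense as the pointer joint (0 = straight up the dial, positive = towards the gauge's +y). Fixed during a run, between -0.09 and 0.09. The tip is 5 mm off the mark's middle when the two joint values differ by 0.083.
- mark_point (a point): Where the pointer's tip stands when it is exactly on the middle of the red mark. The red mark is a tab 10 mm wide, just above the tip's arc; its place on the arc differs from run to run (within 0.09 rad either side of straight up) and cannot be moved by touching it.
- stud_top (a point): Middle of the top line of the steel stud, 42.5 mm above the bench.
- beaker_100: Glass beaker, 56 mm diameter, 71 mm high, standing behind the block; origin at the centre of its underside. To be left alone.
- marker_red: Red and white marker pen lying on the bench to the right, 126 x 13 x 14 mm. To be left alone.
- tape_roll: Beige roll of tape lying on the bench to the left, 100 mm diameter, 25 mm high. To be left alone.

How it is judged:
By the outcome, as a careful person would: the job done as asked, in the order asked, and still so for the second after the job is handed in, while the arm keeps its last pose, push and grip.
It also fails if it takes over 51 s, if anything falls off the work surface, if the arm or the gripper's body presses on something with over 40 N, if the wrist force passes 120 N, or if a joint passes its speed limit or range.

ROBOT

A 6-joint arm with a two-finger parallel gripper is mounted at the origin on a cart in front of the work surface, level with it; the furniture and walls round the work are solid. World frame = base frame: x ahead of the robot, y to its left, z up, the work surface at z = 0. Lengths are in m, angles in rad, forces in N, time in s.
With the tool pointing down it reaches from about 0.375 to 0.975 m from the base axis. Payload 3.8 kg.
Tool frame: the origin (TCP) lies at the very end of the fingers, on their centre line; the grasp point (between the pads) lies 19 mm behind it (grip_point_offset is the distance from the TCP to the grasp point, in m); z points along the fingers, y is the line along which they close (so a half turn about z gives the same grasp; the last joint's range is limited). The gripper opens to 85 mm and grips with 20 to 120 N. Pads are 22 mm wide; open, the fingers measure 114 mm over their backs; the gripper's body (76 mm by 85 mm) begins 54 mm behind the grasp point. The pads swing forward as they close: fully open they stand 13 mm farther back than shut.
Start: joints at [1.296, 0.264, 1.604, -0, 1.274, -0.037], TCP at [0.159, 0.656, 0.231] pointing down, gripper open.
Joint ranges: [-2.63, 2.63], [-0.94, 2.18], [0.31, 2.57], [-1.31, 4.45], [0, 2.66], [-2.55, 2.55]. Speed limits (rad/s): [2.57, 2.57, 3.14, 3.14, 3.14, 3.14].

INTERFACE

Orientations are given as a rotation vector (axis times angle).
In Python, from cell import * gives the robot as it stands. The module is installed in compiled form; this text tells all that it offers.
- The arm moves only by the tool step_arm, never from a script. Its argument "motion" is a list that holds one entry, the list of rows, each a list of 7 numbers: the shift along the tool's x, y, z in cm, then the turn, a rotation vector about the tool's x, y, z in rad, then the opening, from 0 (shut) to 1 (fully open). In form: [[[dx, dy, dz, ax, ay, az, grip], ...]]. A call has exactly 8 rows; each row shifts and turns the commanded pose from where the row before left it, along the tool's axes as they then stand; what a row does not reach is not made up. A row lasts 1/12 s, in which the tool goes at most 41.7 mm and 7.16 degrees, less where a joint would pass 70% of its speed; a pose out of reach is approached as far as the arm can. A call with a gripper value outside its range is refused whole. The fingers move at their own pace and stop on an object; the grip force is fixed at half the most. Time passes only in rows, so rows that do not move let the fingers close, or fill a call up. It gives the time, the measured TCP pose, the force, the opening and the grip force at its end, in the units of the state.
- get_state(): the state, without advancing time (a new reading comes with each control period).
- capture(name): name is "side" or "top"; returns a dict with "pixels" (400x640x3 uint8, blue, green, red), "K" (3x3 intrinsics, pixels), "k1" (the pictures are not rectified: a ray, as slopes to the right and down, at radius r is drawn at 1 + k1 r^2 times it, then the intrinsics apply), "R" (3x3) and "t" (3): a world point X has camera coordinates R X + t. Camera axes: x right, y down, z forward; pixel columns grow to the right and rows downward; lengths in m; the calibration is good to about 2 mm. A picture is of the moment at which its call begins. There is no depth.
- job_done(): hands the job in; it is judged then, once.
Trained networks look in a picture, given as the dict that the camera call returned (one of the last four; its "shot" number tells which), for a name from the list of things; names that differ only in an ending like _2 or _b are one class to them, and where a whole thing is asked for, a point or a joint stands for the part that bears it (a point fixed in the world has none). Each returns a list of dicts, best first, with "score" (0 to 1); they miss things now and then, are a little off and sometimes report something else, mostly with a low value. They report only what shows in the picture. A call takes as long as a camera call.
- search_frame(target, picture): "location" ([column, row] in pixels, amid what is visible of it).
- cut_out(target, picture): "pixels" (400x640 bool, what is visible of it) and "location" ([column, row] in pixels, amid what is visible of it).
- pinpoint(target, picture): "location" ([column, row] in pixels: a listed point, or the origin of a listed thing).
The state is a dict: "t": time; "q": joint angles; "joint_velocities": joint speeds; "effort": joint torques, N m; "tcp_pos": TCP position; "orientation": TCP orientation; "contact_force": force on the tool from outside, world axes, zero at the start; "moment": the same for the moment, N m; "grip_width": finger opening in m; "grasp_force": force on a finger pad.
Only numpy, scipy, OpenCV 4.12 (cv2) and the standard library are available. Lean on these libraries where they do the work, as an engineer would, in place of code of your own. Each camera call takes 0.05 s, during which the arm holds its last target. There are 200 camera calls.

## Working session

There is one attempt and no reset: what is moved stays moved. The work goes in short steps, Python scripts to look and compute and a tool call to move; the robot and the scene stay as the last step left them, time stands still between calls to the robot, and variables do not carry over. Pictures are saved under pics/ and viewed, at most 10 in all, crops included, and the job is handed in when it is done.

Besides the shell and the picture viewer there is one more tool, called as name([rows], argument=value, ...), one row to a line, values as JSON. step_arm: Moves the arm, as the interface text tells. Its arguments: {"type":"object","properties":{"motion":{"type":"array"}},"required":["motion"]}

```bash
mkdir -p pics
cat > h.py <<'E'
from cell import *
import numpy as np, cv2
def und(p,c):
    K=c["K"];d=np.array([c["k1"],0,0,0,0.])
    return cv2.undistortPoints(np.array([[p]],float),K,d)[0,0]
def ray(p,c):
    u=und(p,c);R=np.array(c["R"]);t=np.array(c["t"])
    d=R.T@np.array([u[0],u[1],1]);return -R.T@t,d/np.linalg.norm(d)
def tri(obs):
    A=np.zeros((3,3));b=np.zeros(3)
    for p,c in obs:
        o,d=ray(p,c);M=np.eye(3)-np.outer(d,d);A+=M;b+=M@o
    return np.linalg.solve(A,b)
def proj(X,c):
    return cv2.projectPoints(np.array([X],float),cv2.Rodrigues(np.array(c["R"]))[0],np.array(c["t"],float),np.array(c["K"],float),np.array([c["k1"],0,0,0,0.]))[0][0,0]
def onz(p,c,z):
    o,d=ray(p,c);return o+d*(z-o[2])/d[2]
E
python3 - <<'E'
from h import *
np.set_printoptions(precision=4,suppress=True)
s=get_state();print(s)
C={n:capture(n) for n in("side","top")}
for n,c in C.items():
    cv2.imwrite(f"pics/{n}0.png",c["pixels"]);print(n,-c["R"].T@c["t"],c["R"][2])
P={}
for k in["thumb_pad","lever_paddle","pointer_tip","mark_point","stud_top","gauge","stud_block"]:
    for n,c in C.items():
        r=pinpoint(k,c);print(k,n,[(np.round(x["location"],1),round(x["score"],2)) for x in r[:2]])
        if r:P[k,n]=r[0]["location"]
    if (k,"side") in P and (k,"top") in P:
        X=tri([(P[k,n],C[n]) for n in C]);print("   ",X,[proj(X,C[n])-P[k,n] for n in C])
E
```

```text
{'t': 0.0, 'q': array([ 1.2961,  0.2648,  1.6054,  0.    ,  1.2737, -0.0369]), 'joint_velocities': array([-0.0004,  0.0009, -0.0005,  0.0001,  0.0015, -0.0005]), 'effort': array([ -0.0024, -51.5112, -36.7303,  -0.0003,   0.0131,  -0.    ]), 'tcp_pos': array([0.1588, 0.6553, 0.2299]), 'orientation': array([-0.3727, -3.119 ,  0.0035]), 'contact_force': array([-0.1183,  0.0666,  0.4158]), 'moment': array([ 0.018 , -0.0276, -0.0755]), 'grasp_force': 0.0, 'grip_width': 0.08541644115460768}
side [ 0.5006 -1.073   0.7118] [ 0.03    0.8897 -0.4556]
top [0.3347 0.0937 1.3439] [ 0.1685 -0.0189 -0.9855]
thumb_pad side [(array([305.8, 195.5]), 0.92)]
thumb_pad top [(array([269.6, 233. ]), 0.67), (array([323.7, 216.8]), 0.5)]
    [0.4827 0.2191 0.0853] [array([-1.2819,  0.1631]), array([-0.1213, -1.5109])]
lever_paddle side [(array([322.4, 215.2]), 0.6), (array([310.1, 225.5]), 0.39)]
lever_paddle top [(array([352.1, 209.5]), 0.58)]
    [ 0.5355 -0.0152  0.1381] [array([-0.4277,  0.0667]), array([-0.03  , -0.4388])]
pointer_tip side [(array([317. , 208.2]), 0.6), (array([312.3, 225.3]), 0.55)]
pointer_tip top [(array([325. , 217.8]), 0.49)]
    [0.5187 0.0602 0.1204] [array([-1.2816,  0.1848]), array([-0.0994, -1.3793])]
mark_point side []
mark_point top []
stud_top side [(array([308.3, 220.3]), 0.77)]
stud_top top [(array([305.5, 226.1]), 0.7), (array([274.3, 234.9]), 0.25)]
    [0.499  0.116  0.0486] [array([ 0.7537, -0.1057]), array([0.0738, 0.8172])]
gauge side [(array([310.7, 224.3]), 0.93)]
gauge top [(array([307.4, 227.8]), 0.81)]
    [0.5011 0.1111 0.0359] [array([-1.0161,  0.1353]), array([-0.0907, -1.092 ])]
stud_block side [(array([310.1, 235.1]), 0.79)]
stud_block top [(array([310.5, 227.3]), 0.95)]
    [0.5032 0.1017 0.0019] [array([ 0.0979, -0.0135]), array([0.0092, 0.1031])]
```

Run:
```python
import cv2,numpy as np
a=cv2.imread("pics/side0.png");b=cv2.imread("pics/top0.png")
f=lambda i,x,y:cv2.resize(i[y:y+150,x:x+200],(800,600),interpolation=cv2.INTER_CUBIC)
cv2.imwrite("pics/a1.png",f(a,220,140));cv2.imwrite("pics/b1.png",f(b,220,150))
```

```text
(no output)
```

View pics/a1.png

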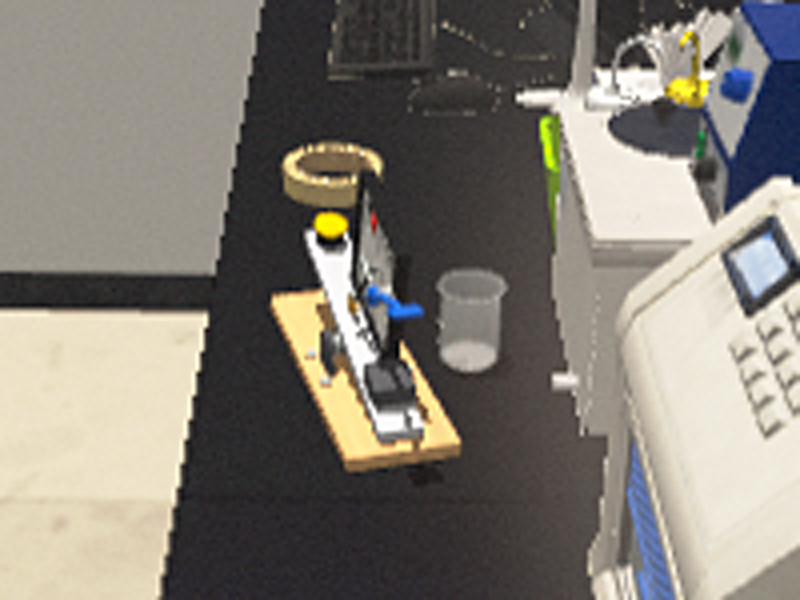

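View pics/b1.png

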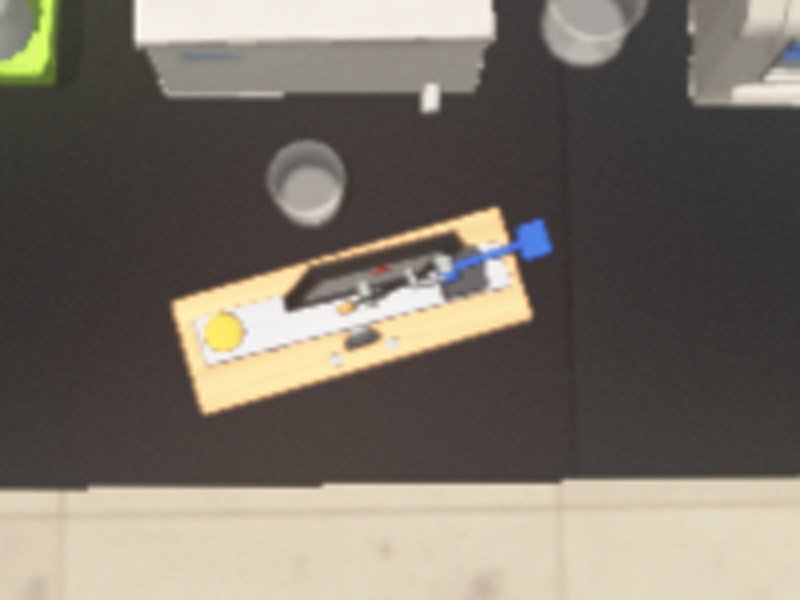

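View pics/side0.png

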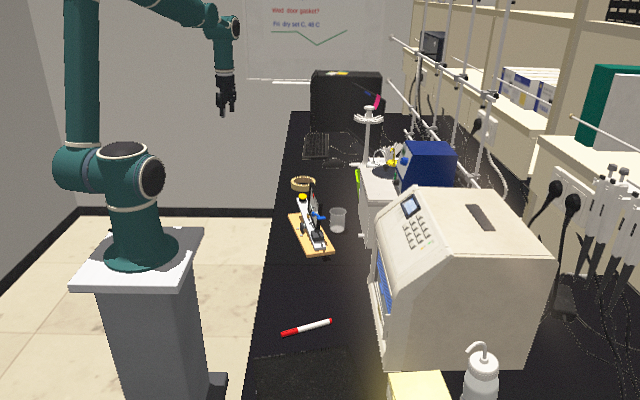

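The side view shows the block with the yellow pad at about (302,196), the blue paddle at (321,217) and the red mark at (313,195). In the top view the pad is at (275.5,232.5), the paddle at (353.5,210) and the mark at (315,217.5). The network's pad pixel is about 6 px off there, so I'll refine with colour blobs.

```bash
cat >> h.py <<'E'
def blob(c,lo,hi,box):
    x0,y0,x1,y1=box;im=cv2.resize(c["pixels"][y0:y1,x0:x1],None,fx=4,fy=4,interpolation=cv2.INTER_LINEAR)
    h=cv2.cvtColor(im,cv2.COLOR_BGR2HSV)
    if lo[0]>hi[0]: m=cv2.inRange(h,np.array(lo),np.array([180,255,255]))|cv2.inRange(h,np.array([0,lo[1],lo[2]]),np.array(hi))
    else: m=cv2.inRange(h,np.array(lo),np.array(hi))
    n,l,st,ce=cv2.connectedComponentsWithStats(m)
    if n<2:return None,0,m
    i=1+np.argmax(st[1:,4]);return (ce[i]+.5)/4-.5+[x0,y0],st[i,4]/16,(l==i)
BOX={"top":(255,190,370,260),"side":(280,170,345,265)}
RED=((172,110,60),(8,255,255));YEL=((22,170,120),(34,255,255));BLU=((100,130,80),(125,255,255));WOOD=((8,50,130),(22,150,255))
def gz(lean,yaw):
    # rotation: gauge->world; lean>0: -y end down
    cy,sy=np.cos(yaw),np.sin(yaw);c,s=np.cos(lean),np.sin(lean)
    return np.array([[cy,-sy,0],[sy,cy,0],[0,0,1]])@np.array([[1,0,0],[0,c,-s],[0,s,c]])
E
python3 - <<'E'
from h import *
np.set_printoptions(precision=4,suppress=True)
C={n:capture(n) for n in("top","side")}
B={}
for k,v in dict(red=RED,yel=YEL,blu=BLU).items():
    for n in C:
        p,a,m=blob(C[n],*v,BOX[n]);B[k,n]=p;print(k,n,p,a)
    X=tri([(B[k,n],C[n]) for n in C]);print("  ",X,[proj(X,C[n])-B[k,n] for n in C])
c=C["top"];p,a,m=blob(c,*WOOD,BOX["top"])
ys,xs=np.nonzero(m);W=np.array([onz(((x+.5)/4-.5+BOX["top"][0],(y+.5)/4-.5+BOX["top"][1]),c,.014)[:2] for x,y in zip(xs,ys)])
r=cv2.minAreaRect((W*1000).astype(np.float32));print(a,r)
for k in ["mark_point","pointer_tip"]:
  for n in C:
    q=cut_out(k,C[n]);print(k,n,[(x["location"],x["score"],x["pixels"].sum()) for x in q[:2]])
E
```

```text
red top [314.7099 216.7476] 3.3125
red side [313.0512 194.7607] 6.5625
   [0.5119 0.0888 0.1521] [array([0.0451, 0.573 ]), array([ 0.5137, -0.0774])]
yel top None 0
yel side [302.1938 195.6402] 45.1875Traceback (most recent call last):
  File "<stdin>", line 8, in <module>
  File "h.py", line 12, in tri
    o,d=ray(p,c);M=np.eye(3)-np.outer(d,d);A+=M;b+=M@o
        ~~~^^^^^
  File "h.py", line 7, in ray
    u=und(p,c);R=np.array(c["R"]);t=np.array(c["t"])
  File "h.py", line 5, in und
    return cv2.undistortPoints(np.array([[p]],float),K,d)[0,0]
           ~~~~~~~~~~~~~~~~~~~^^^^^^^^^^^^^^^^^^^^^^^^^^^
cv2.error: OpenCV(4.12.0) /io/opencv/modules/calib3d/src/undistort.dispatch.cpp:538: error: (-215:Assertion failed) npoints >= 0 && src.isContinuous() && (depth == CV_32F || depth == CV_64F) in function 'undistortPoints'
```

```bash
sed -i 's/YEL=((22,170,120)/YEL=((18,190,100)/' h.py
python3 - <<'E'
from h import *
np.set_printoptions(precision=4,suppress=True)
C={n:capture(n) for n in("top","side")}
print(cv2.cvtColor(C["top"]["pixels"],cv2.COLOR_BGR2HSV)[[232,210],[275,353]], cv2.cvtColor(C["top"]["pixels"],cv2.COLOR_BGR2HSV)[245,275])
B={}
for k,v in dict(red=RED,yel=YEL,blu=BLU).items():
    for n in C:
        p,a,m=blob(C[n],*v,BOX[n]);B[k,n]=p;print(k,n,p,a)
    if B[k,"top"] is None: continue
    X=tri([(B[k,n],C[n]) for n in C]);print("  ",X,[proj(X,C[n])-B[k,n] for n in C])
c=C["top"];p,a,m=blob(c,*WOOD,BOX["top"])
ys,xs=np.nonzero(m);W=np.array([onz(((x+.5)/4-.5+BOX["top"][0],(y+.5)/4-.5+BOX["top"][1]),c,.014)[:2] for x,y in zip(xs,ys)])
r=cv2.minAreaRect((W*1000).astype(np.float32));print(a,r)
for k in ["mark_point","pointer_tip"]:
  for n in C:
    q=cut_out(k,C[n]);print(k,n,[(x["location"],x["score"],x["pixels"].sum()) for x in q[:2]])
E
```

```text
[[ 27 148 252]
 [110 167 230]] [ 22  80 252]
red top [314.7344 216.7708] 3.0
red side [313.059  194.7241] 6.625
   [0.5118 0.0888 0.1523] [array([0.0435, 0.5534]), array([ 0.4961, -0.0747])]
yel top None 0
yel side [302.2212 195.6894] 45.625
blu top [352.4734 209.6842] 73.375
blu side [318.5152 216.0883] 52.375
   [ 0.5298 -0.0166  0.1369] [array([0.1152, 1.4687]), array([ 1.4334, -0.2286])]
1363.125 ((502.8701171875, 111.02017211914062), (93.37614440917969, 264.0721435546875), 15.505879402160645)
mark_point top []
mark_point side []
pointer_tip top []
pointer_tip side []
```

```bash
sed -i 's/YEL=((18,190,100)/YEL=((18,120,100)/' h.py
cat >> h.py <<'E'
from scipy.spatial.transform import Rotation as Ro
YAW=0.271;S=np.array([.5029,.1110,.0425])
def blk(x,y,z): return S+gz(0,YAW)@np.array([x,y,z])   # block-frame offset from stud top
def rel(target,Rt=None):
    s=get_state();R=Ro.from_rotvec(s["orientation"])
    print("t",round(s["t"],2),"tcp",s["tcp_pos"],"F",s["contact_force"],"\nR",R.as_matrix().round(3).tolist())
    if Rt is not None:
        print("turn",(R.inv()*Rt).as_rotvec(), "shift in target axes cm",Rt.inv().apply(target-s["tcp_pos"])*100)
    print("shift cm in tool axes",R.inv().apply(np.array(target)-s["tcp_pos"])*100)
def down(a): # tool x axis at world yaw a, z down
    return Ro.from_matrix(np.array([[np.cos(a),np.sin(a),0],[np.sin(a),-np.cos(a),0],[0,0,-1]]))
E
python3 - <<'E'
from h import *
np.set_printoptions(precision=4,suppress=True)
C={n:capture(n) for n in("top","side")}
for k,v in dict(yel=YEL).items():
    B={n:blob(C[n],*v,BOX[n]) for n in C};print([b[:2] for b in B.values()])
    X=tri([(B[n][0],C[n]) for n in C]);print("  ",X,blk(0,.0954,.0531),gz(0,YAW).T@(X-S))
for a in(YAW+np.pi/2,YAW-np.pi/2):
    T=np.array([.537,-.0155,.19]);rel(T,down(a))
E
```

```text
[(array([275.3993, 232.6023]), np.float64(58.4375)), (array([302.2228, 195.6674]), np.float64(49.0625))]
   [0.4768 0.2013 0.0941] [0.4774 0.2029 0.0956] [-0.001   0.0939  0.0516]
t 1.3 tcp [0.159  0.656  0.2313] F [-0.3382  0.1831 -0.487 ] 
R [[-0.972, 0.236, -0.0], [0.236, 0.972, 0.0], [0.0, 0.0, -1.0]]
turn [-0.    -0.     1.062] shift in target axes cm [-74.8191  18.4455   4.1288]
shift cm in tool axes [-52.5571 -56.3551   4.1271]
t 1.3 tcp [0.159  0.656  0.2313] F [-0.3382  0.1831 -0.487 ] 
R [[-0.972, 0.236, -0.0], [0.236, 0.972, 0.0], [0.0, 0.0, -1.0]]
turn [ 0.     -0.     -2.0796] shift in target axes cm [ 74.8191 -18.4455   4.1288]
shift cm in tool axes [-52.5571 -56.3551   4.1271]
```

step_arm([
  [[-2.59, -2.78, 0, 0, 0, 0.118, 0], [-2.9, -2.45, 0, 0, 0, 0.118, 0], [-3.17, -2.1, 0, 0, 0, 0.118, 0], [-3.39, -1.71, 0, 0, 0, 0.118, 0], [-3.57, -1.3, 0, 0, 0, 0.118, 0], [-3.7, -0.87, 0, 0, 0, 0.118, 0], [-3.78, -0.42, 0, 0, 0, 0.118, 0], [-3.8, 0.02, 0, 0, 0, 0.118, 0]],
])

```text
t: 1.97
tcp_pos: [0.3086, 0.3895, 0.2315]
orientation: [1.757, 2.604, 0.001]
contact_force: [0.7, -0.4, -0.7]
grip_width: 0.0
grasp_force: 0.0
```

```bash
python3 -c "
from h import *
rel(np.array([.537,-.0155,.19]),down(YAW+np.pi/2))"
```

```text
t 1.97 tcp [0.30858156 0.3894758  0.23152102] F [ 0.65165739 -0.40330789 -0.67267882] 
R [[-0.374, 0.927, 0.001], [0.927, 0.374, 0.0], [0.0, 0.001, -1.0]]
turn [ 0.00070121 -0.00025415  0.11269395] shift in target axes cm [-45.1342169   11.16719758   4.15210167]
shift cm in tool axes [-46.10462159   6.01780425   4.14652689]
```

step_arm([
  [[-3.8, 0.6, 0, 0, 0, 0.113, 0], [-3.76, 0.94, 0, 0, 0, 0, 0], [-3.76, 0.94, 0, 0, 0, 0, 0], [-3.76, 0.94, 0, 0, 0, 0, 0], [-3.76, 0.94, 0, 0, 0, 0, 0], [-3.76, 0.94, 0, 0, 0, 0, 0], [-3.76, 0.94, 0, 0, 0, 0, 0], [-3.76, 0.94, 0, 0, 0, 0, 0]],
])

```text
t: 2.63
tcp_pos: [0.4637, 0.1211, 0.2318]
orientation: [1.894, 2.505, 0.002]
contact_force: [0.6, 0.4, -0.3]
grip_width: 0.0001
grasp_force: 0.0
```

step_arm([
  [[-3.76, 0.94, 0, 0, 0, 0, 0], [-3.76, 0.94, 0, 0, 0, 0, 0], [-3.76, 0.94, 0, 0, 0, 0, 0], [-2.5, 0.6, 0, 0, 0, 0, 0], [0, 0, 2, 0, 0, 0, 0], [0, 0, 2, 0, 0, 0, 0], [0, 0, 0, 0, 0, 0, 0], [0, 0, 0, 0, 0, 0, 0]],
])

```text
t: 3.3
tcp_pos: [0.5323, -0.0005, 0.1901]
orientation: [-1.893, -2.503, 0.003]
contact_force: [-0.4, 0.3, 0.4]
grip_width: -0.0002
grasp_force: 0.0
```

```bash
python3 -c "
from h import *
rel(np.array([.537,-.0155,.15]),down(YAW+np.pi/2))
c=capture('top');a=capture('side')
for n,c in(('t',c),('s',a)):
  r=pinpoint('lever_paddle',c);print(n,r[:2],proj(get_state()['tcp_pos'],c))
f=lambda i,x,y:cv2.resize(i[y:y+75,x:x+100],(400,600//2),interpolation=cv2.INTER_CUBIC)
cv2.imwrite('pics/c1.png',np.hstack([f(capture('top')['pixels'],290,170),f(a['pixels'],270,160)]))"
```

```text
t 3.3 tcp [ 5.32304898e-01 -4.86072956e-04  1.90079543e-01] F [-0.4278206   0.29701535  0.36208078] 
R [[-0.272, 0.962, -0.003], [0.962, 0.272, 0.0], [0.001, -0.003, -1.0]]
turn [-0.00321168 -0.00111488  0.00464851] shift in target axes cm [-1.57228296  0.05045936  4.00795429]
shift cm in tool axes [-1.57699777  0.05600881  4.00602777]
t [{'location': [183.7, 235.2], 'score': 0.65}] [348.13816991 206.15498215]
s [{'location': [322.2, 214.8], 'score': 0.51}] [321.94789178 195.42714745]
```

View pics/c1.png

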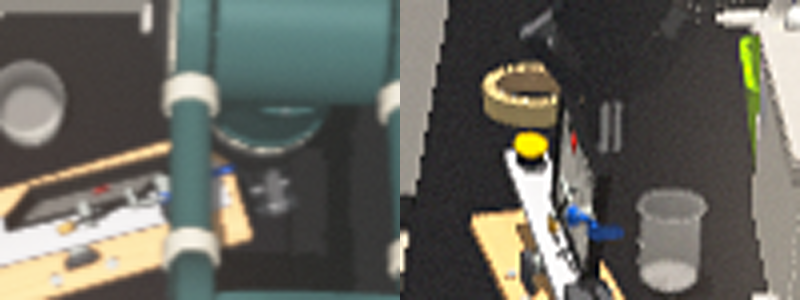

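Side view: the closed fingers hang above the paddle, with the tip at about (322,195) and the paddle at (320,218). The arm hides the paddle in the top view. Moving on to press.

step_arm([
  [[-0.9, 0.05, 0, 0, 0, 0, 0], [-0.8, 0, 0, 0, 0, 0, 0], [0, 0, 1.5, 0, 0, 0, 0], [0, 0, 1.5, 0, 0, 0, 0], [0, 0, 1.2, 0, 0, 0, 0], [0, 0, 0.6, 0, 0, 0, 0], [0, 0, 0.6, 0, 0, 0, 0], [0, 0, 0.6, 0, 0, 0, 0]],
])

```text
t: 4.22
tcp_pos: [0.539, -0.0169, 0.1311]
orientation: [1.894, 2.505, 0.0]
contact_force: [0.5, -1.6, 0.5]
grip_width: -0.0002
grasp_force: 0.2
```

step_arm([
  [[0, 0, 0.6, 0, 0, 0, 0], [0, 0, 0.6, 0, 0, 0, 0], [0, 0, 0.6, 0, 0, 0, 0], [0, 0, 0.6, 0, 0, 0, 0], [0, 0, 0.5, 0, 0, 0, 0], [0, 0, 0.4, 0, 0, 0, 0], [0, 0, 0, 0, 0, 0, 0], [0, 0, 0, 0, 0, 0, 0]],
])

```text
t: 4.88
tcp_pos: [0.5383, -0.0166, 0.0979]
orientation: [-1.894, -2.505, 0.001]
contact_force: [0.6, 0.2, 0.1]
grip_width: -0.0002
grasp_force: 0.0
```

step_arm([
  [[0, 0, 0.2, 0, 0, 0, 0], [0, 0, 0.2, 0, 0, 0, 0], [0, 0, 0.1, 0, 0, 0, 0], [0, 0, 0, 0, 0, 0, 0], [0, 0, 0, 0, 0, 0, 0], [0, 0, 0, 0, 0, 0, 0], [0, 0, 0, 0, 0, 0, 0], [0, 0, 0, 0, 0, 0, 0]],
])

```text
t: 5.55
tcp_pos: [0.5387, -0.0166, 0.0934]
orientation: [1.895, 2.506, 0.0]
contact_force: [-0.1, 0.2, 0.5]
grip_width: -0.0001
grasp_force: 0.0
```

```bash
python3 -c "
from h import *
a=capture('side');print(pinpoint('lever_paddle',a)[:2],get_state()['contact_force'])
f=lambda i,x,y:cv2.resize(i[y:y+75,x:x+100],(800,600),interpolation=cv2.INTER_CUBIC)
cv2.imwrite('pics/d1.png',f(a['pixels'],270,170))"
```

```text
[{'location': [320.0, 230.3], 'score': 0.55}] [-0.67339591 -0.63745488  1.14712923]
```

View pics/d1.png

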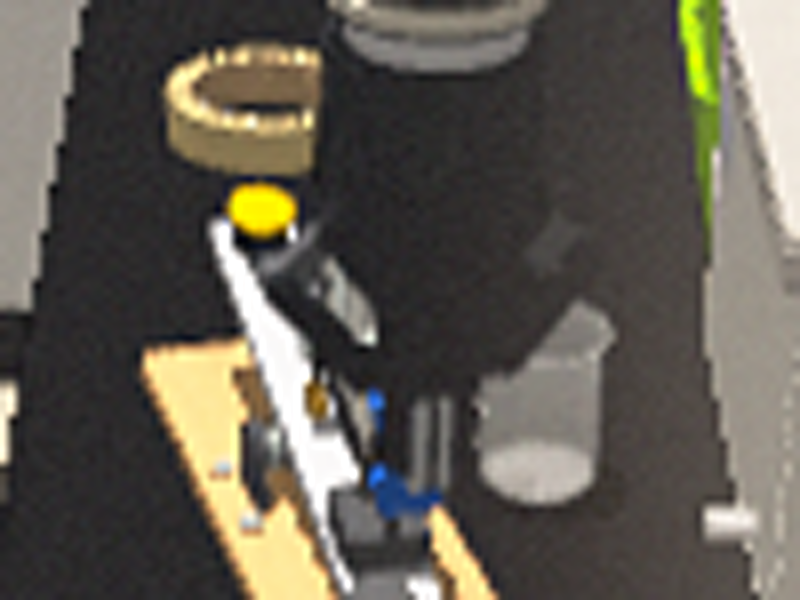

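The lever is down: the paddle is now at about (321,232) under the fingertips. Lifting and moving to the pad.

step_arm([
  [[0, 0, -2, 0, 0, 0, 0], [0, 0, -3, 0, 0, 0, 0], [0, 0, -3, 0, 0, 0, 0], [0, 0, -3, 0, 0, 0, 0], [0, 0, -1.5, 0, 0, 0, 0], [3, 0, 0, 0, 0, 0, 0], [4, 0, 0, 0, 0, 0, 0], [4, 0, 0, 0, 0, 0, 0]],
])

```text
t: 6.32
tcp_pos: [0.5089, 0.0896, 0.2192]
orientation: [1.898, 2.502, 0.002]
contact_force: [0.9, 0.5, -0.3]
grip_width: 0.0
grasp_force: 0.0
```

```bash
python3 -c "
from h import *
rel(blk(0,.100,.0675),down(YAW+np.pi/2))"
```

```text
t 6.32 tcp [0.50885391 0.0896116  0.21920456] F [ 0.85699291  0.49210735 -0.32598538] 
R [[-0.27, 0.963, 0.002], [0.963, 0.27, 0.0], [-0.0, 0.002, -1.0]]
turn [0.0018154  0.00020081 0.00203923] shift in target axes cm [ 1.22201635e+01 -1.10435951e-03  1.09204563e+01]
shift cm in tool axes [1.22223532e+01 3.99482111e-03 1.09180047e+01]
```

step_arm([
  [[4, 0, 0, 0, 0, 0, 0], [4, 0, 0, 0, 0, 0, 0], [3, 0, 0, 0, 0, 0, 0], [1.1, 0, 0, 0, 0, 0, 0], [0, 0, 3, 0, 0, 0, 0], [0, 0, 3, 0, 0, 0, 0], [0, 0, 3, 0, 0, 0, 0], [0, 0, 0, 0, 0, 0, 0]],
])

```text
t: 6.98
tcp_pos: [0.471, 0.2035, 0.122]
orientation: [-1.891, -2.501, 0.016]
contact_force: [-2.1, -1.3, -1.6]
grip_width: -0.0003
grasp_force: 0.0
```

```bash
python3 -c "
from h import *
rel(blk(0,.096,.0531),down(YAW+np.pi/2))
C={n:capture(n) for n in('top','side')}
for n,c in C.items():
  print(n,'red',blob(c,*RED,BOX[n])[:2],'blue',blob(c,*BLU,BOX[n])[:2],'tip',pinpoint('pointer_tip',c)[:1],'mk',pinpoint('mark_point',c)[:1])
f=lambda i,x,y:cv2.resize(i[y:y+75,x:x+100],(400,300),interpolation=cv2.INTER_CUBIC)
cv2.imwrite('pics/e1.png',np.hstack([f(C['top']['pixels'],260,180),f(C['side']['pixels'],270,160)]))"
```

```text
t 6.98 tcp [0.47095305 0.20347825 0.12202532] F [-2.13934875 -1.27523093 -1.59729947] 
R [[-0.273, 0.962, -0.011], [0.962, 0.273, -0.005], [-0.001, -0.012, -1.0]]
turn [-0.01160045  0.00144968  0.00529865] shift in target axes cm [-0.16551732  0.60250354  2.64253202]
shift cm in tool axes [-0.16496274  0.6322428   2.63560967]
top red (array([314.73546512, 216.84593023]), np.float64(2.6875)) blue (array([351.38303571, 212.10416667]), np.float64(52.5)) tip [{'location': [186.6, 237.6], 'score': 0.3}] mk []
side red (array([313.0516055 , 194.73279817]), np.float64(6.8125)) blue (array([318.37272727, 225.40616883]), np.float64(96.25)) tip [] mk [{'location': [309.8, 220.9], 'score': 0.64}]
```

View pics/e1.png

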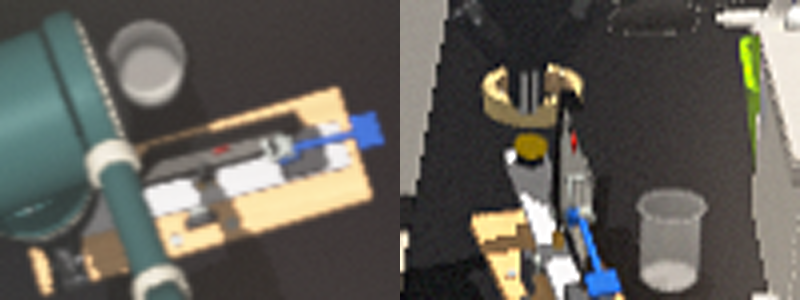

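Top view: the lever is fully down with the paddle at (351,212), and the red mark is unchanged at (314.7,216.8). The fingers hang above the pad. Settling, then descending.

step_arm([
  [[0, 0, 0.5, 0, 0, 0, 0], [0, 0, 0.5, 0, 0, 0, 0], [0, 0, 0, 0, 0, 0, 0], [0, 0, 0, 0, 0, 0, 0], [0, 0, 0, 0, 0, 0, 0], [0, 0, 0, 0, 0, 0, 0], [0, 0, 0, 0, 0, 0, 0], [0, 0, 0, 0, 0, 0, 0]],
])

```text
t: 7.95
tcp_pos: [0.4757, 0.2057, 0.1184]
orientation: [1.895, 2.506, 0.0]
contact_force: [-0.3, -0.1, 0.6]
grip_width: 0.0003
grasp_force: 0.0
```

```bash
python3 -c "
from h import *
rel(blk(0,.097,.0531),down(YAW+np.pi/2))
rel(blk(0,.1042,.0327))"
```

```text
t 7.95 tcp [0.47573295 0.2056893  0.1183553 ] F [-0.30792156 -0.14248797  0.5662301 ] 
R [[-0.273, 0.962, 0.0], [0.962, 0.273, 0.0], [0.0, 0.0, -1.0]]
turn [ 9.84728249e-05 -7.52773770e-06  5.04626399e-03] shift in target axes cm [-0.15059731  0.08276931  2.27553037]
shift cm in tool axes [-0.15102963  0.08178418  2.27553734]
t 7.95 tcp [0.47573295 0.2056893  0.1183553 ] F [-0.30792156 -0.14248797  0.5662301 ] 
R [[-0.273, 0.962, 0.0], [0.962, 0.273, 0.0], [0.0, 0.0, -1.0]]
shift cm in tool axes [0.56894635 0.08521655 4.31554292]
```

step_arm([
  [[-0.1, 0.08, 0.7, 0, 0, 0, 0], [0, 0, 0.7, 0, 0, 0, 0], [0, 0, 0.5, 0, 0, 0, 0], [0, 0, 0.3, 0, 0, 0, 0], [0.1, 0, 0.2, 0, 0, 0, 0], [0.1, 0, 0.2, 0, 0, 0, 0], [0.1, 0, 0.2, 0, 0, 0, 0], [0, 0, 0, 0, 0, 0, 0]],
])

```text
t: 8.62
tcp_pos: [0.4757, 0.2077, 0.0899]
orientation: [-1.894, -2.506, 0.001]
contact_force: [-0.8, -1.2, 2.4]
grip_width: -0.0001
grasp_force: 1.3
```

step_arm([
  [[0.1, 0, 0.3, 0, 0, 0, 0], [0.1, 0, 0.3, 0, 0, 0, 0], [0.1, 0, 0.3, 0, 0, 0, 0], [0.1, 0, 0.3, 0, 0, 0, 0], [0, 0, 0.1, 0, 0, 0, 0], [0, 0, 0, 0, 0, 0, 0], [0, 0, 0, 0, 0, 0, 0], [0, 0, 0, 0, 0, 0, 0]],
])

```text
t: 9.28
tcp_pos: [0.475, 0.212, 0.0775]
orientation: [-1.895, -2.506, -0.001]
contact_force: [-0.4, 2.7, 3.4]
grip_width: 0.0006
grasp_force: 1.7
```

step_arm([
  [[0, 0, 0, 0, 0, 0, 0], [0, 0, 0, 0, 0, 0, 0], [0, 0, 0, 0, 0, 0, 0], [0, 0, 0, 0, 0, 0, 0], [0, 0, 0, 0, 0, 0, 0], [0, 0, 0, 0, 0, 0, 0], [0, 0, 0, 0, 0, 0, 0], [0, 0, 0, 0, 0, 0, 0]],
])

```text
t: 9.95
tcp_pos: [0.4749, 0.2117, 0.0773]
orientation: [1.895, 2.506, 0.0]
contact_force: [-1.4, 2.1, 3.8]
grip_width: 0.0
grasp_force: 1.8
```

```bash
cat > look.py <<'E'
from h import *
import sys
np.set_printoptions(precision=4,suppress=True)
rel(blk(0,.1042,.0327))
C={n:capture(n) for n in('top','side')}
B={}
for n,c in C.items():
  B[n]=blob(c,*RED,BOX[n])[0]
  print(n,'red',B[n],'blue',blob(c,*BLU,BOX[n])[0],'tip',pinpoint('pointer_tip',c)[:1],'mk',pinpoint('mark_point',c)[:1],'stud',pinpoint('stud_top',c)[:1])
X=tri([(B[n],C[n]) for n in C]);print('mark',X,'block frame',gz(0,YAW).T@(X-S))
# blob pixel expected for the mark plumb above the pivot, per lean
for m in(-.1,-.05,0,.05,.1,.23): 
  P=S+gz(m,YAW)@np.array([0,0,.042])+gz(0,YAW)@np.array([0,0,.068]);print(m,[proj(P,C[n]) for n in C])
f=lambda i,x,y:cv2.resize(i[y:y+60,x:x+50],(400,480),interpolation=cv2.INTER_CUBIC)
cv2.imwrite(sys.argv[1],np.hstack([f(C['top']['pixels'],290,190),f(C['side']['pixels'],290,175)]))
E
python3 look.py pics/f1.png
```

```text
t 9.95 tcp [0.4749 0.2117 0.0773] F [-1.432   2.1173  3.8166] 
R [[-0.273, 0.962, 0.0], [0.962, 0.273, 0.0], [0.0, 0.0, -1.0]]
shift cm in tool axes [-0.0305  0.0066  0.212 ]
top red [307.6212 218.678 ] blue [348.6031 212.1013] tip [] mk [] stud [{'location': [301.9, 223.1], 'score': 0.67}]
side red [311.2049 191.2564] blue [317.4579 217.7576] tip [{'location': [311.4, 195.2], 'score': 0.51}] mk [] stud [{'location': [307.5, 220.1], 'score': 0.98}]
mark [0.5063 0.1082 0.1546] block frame [ 0.0026 -0.0036  0.1121]
-0.1 [array([305.2121, 221.1184]), array([310.2646, 190.9047])]
-0.05 [array([305.9482, 220.8951]), array([310.445 , 191.1403])]
0 [array([306.6869, 220.6767]), array([310.626 , 191.4083])]
0.05 [array([307.426 , 220.4637]), array([310.8072, 191.708 ])]
0.1 [array([308.1636, 220.2567]), array([310.988 , 192.0387])]
0.23 [array([310.0596, 219.7505]), array([311.453 , 193.0384])]
```

View pics/f1.png

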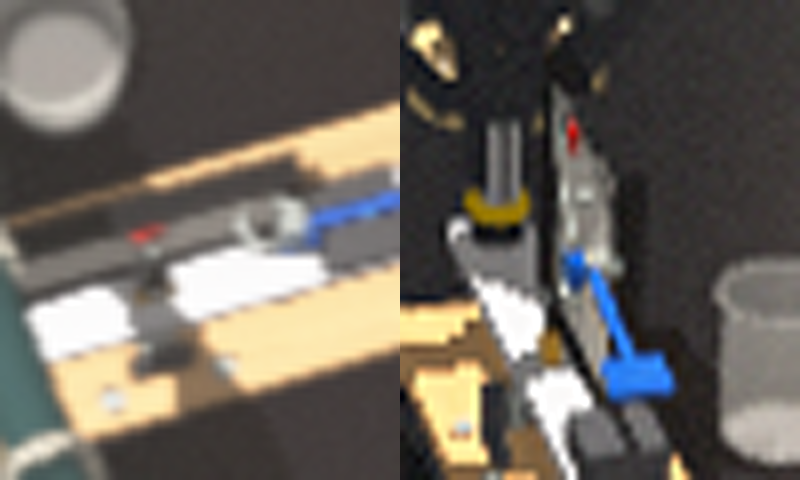

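Top view: the mark is at (307.6,218.7), almost above the pivot. Side view: the mark is at (311.2,191.3), with the pointer tip just below it at (311.4,195.2). Geometry gives the mark at about 0.024–0.03 rad and the lean at about 0.047, so I'll press 1.5 mm more.

step_arm([
  [[0.03, 0, 0.08, 0, 0, 0, 0], [0, 0, 0.07, 0, 0, 0, 0], [0, 0, 0, 0, 0, 0, 0], [0, 0, 0, 0, 0, 0, 0], [0, 0, 0, 0, 0, 0, 0], [0, 0, 0, 0, 0, 0, 0], [0, 0, 0, 0, 0, 0, 0], [0, 0, 0, 0, 0, 0, 0]],
])

```text
t: 11.02
tcp_pos: [0.4747, 0.2118, 0.0758]
orientation: [1.895, 2.506, -0.0]
contact_force: [-0.5, 1.6, 2.8]
grip_width: -0.0001
grasp_force: 1.6
```

step_arm([
  [[0, 0, 0, 0, 0, 0, 0], [0, 0, 0, 0, 0, 0, 0], [0, 0, 0, 0, 0, 0, 0], [0, 0, 0, 0, 0, 0, 0], [0, 0, 0, 0, 0, 0, 0], [0, 0, 0, 0, 0, 0, 0], [0, 0, 0, 0, 0, 0, 0], [0, 0, 0, 0, 0, 0, 0]],
])

```text
t: 11.68
tcp_pos: [0.4747, 0.2119, 0.0758]
orientation: [1.895, 2.506, -0.0]
contact_force: [-0.5, 1.3, 2.7]
grip_width: -0.0003
grasp_force: 1.6
```

step_arm([
  [[0, 0, 0, 0, 0, 0, 0], [0, 0, 0, 0, 0, 0, 0], [0, 0, 0, 0, 0, 0, 0], [0, 0, 0, 0, 0, 0, 0], [0, 0, 0, 0, 0, 0, 0], [0, 0, 0, 0, 0, 0, 0], [0, 0, 0, 0, 0, 0, 0], [0, 0, 0, 0, 0, 0, 0]],
])

```text
t: 12.35
tcp_pos: [0.4747, 0.2119, 0.0758]
orientation: [1.895, 2.506, -0.0]
contact_force: [-0.3, 1.7, 3.3]
grip_width: -0.0002
grasp_force: 1.5
```

```bash
python3 look.py pics/g1.png
python3 - <<'E'
from h import *
import cv2
ims=[]
acc=None
for i in range(8):
    p=capture('top')["pixels"][200:230,292:322].astype(np.float32);acc=p if acc is None else acc+p
a=None
for i in range(8):
    p=capture('side')["pixels"][180:225,295:325].astype(np.float32);a=p if a is None else a+p
g=lambda x,w,h:cv2.resize(np.clip(x/8*1.6,0,255).astype(np.uint8),(w,h),interpolation=cv2.INTER_CUBIC)
cv2.imwrite("pics/g2.png",np.hstack([g(acc,400,400),g(a,267,400)]))
E
```

```text
t 12.35 tcp [0.4747 0.2119 0.0758] F [-0.3086  1.6545  3.3398] 
R [[-0.272, 0.962, -0.0], [0.962, 0.272, -0.0], [-0.0, -0.0, -1.0]]
shift cm in tool axes [-0.0528  0.0128  0.0577]
top red [306.9496 218.9583] blue [348.3403 212.0025] tip [] mk [{'location': [305.2, 224.1], 'score': 0.47}] stud [{'location': [304.7, 224.3], 'score': 0.86}]
side red [311.0316 191.221 ] blue [317.3856 217.0493] tip [{'location': [313.1, 194.0], 'score': 0.45}] mk [{'location': [304.0, 326.1], 'score': 0.26}] stud [{'location': [308.6, 218.9], 'score': 0.76}]
mark [0.5058 0.1101 0.1539] block frame [ 0.0025 -0.0016  0.1114]
-0.1 [array([305.2121, 221.1184]), array([310.2646, 190.9047])]
-0.05 [array([305.9482, 220.8951]), array([310.445 , 191.1403])]
0 [array([306.6869, 220.6767]), array([310.626 , 191.4083])]
0.05 [array([307.426 , 220.4637]), array([310.8072, 191.708 ])]
0.1 [array([308.1636, 220.2567]), array([310.988 , 192.0387])]
0.23 [array([310.0596, 219.7505]), array([311.453 , 193.0384])]
```

View pics/g2.png

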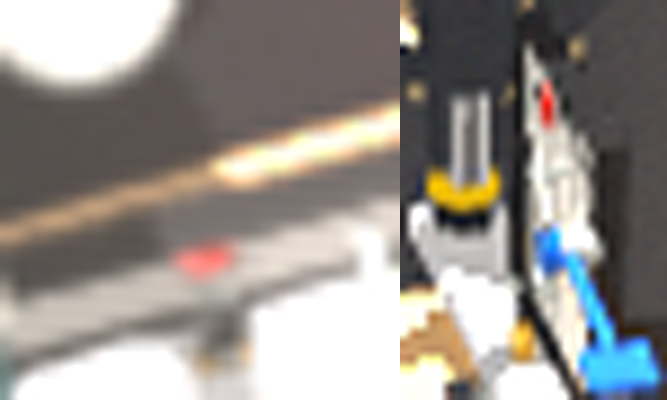

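Run:
```python
from h import *
c=capture('top')
mk=S+gz(0,YAW)@np.array([-.003,-.0013,.111])
print(proj(mk,c))
for x in(-.005,-.01,-.015): 
    h=S+gz(0,YAW)@np.array([x,-.0013,.042]);t=S+gz(0,YAW)@np.array([x,-.0013,.102]);print(x,proj(h,c)-proj(mk,c),proj(t,c)-proj(mk,c))
```

```text
[307.44762343 221.53780593]
-0.005 [0.54552142 3.96042891] [0.25243667 1.14418508]
-0.01 [1.03358249 5.61456701] [0.76415442 2.87763175]
-0.015 [1.52226069 7.27062673] [1.27655622 4.61321461]
```

The seen hub-to-mark offset of (1.3,7.3) px matches the predicted (1.5,7.3) px, so the plumb pointer stands on the mark to within about 1 mm.

```bash
python3 -c "
from cell import *
print(job_done())"
```

```text
the job is handed in; nothing more can be done
None
```

I pressed the arrest lever down and handed the job in with the arm still holding the thumb pad. From the geometry the pointer stands within about 1 mm of the red mark's middle (the tip itself was too faint to measure directly), and the job took about 13 of the allowed 51 s.

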